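# Press a watch glass home with the hand press

### The job

Two small red hand presses stand on the bench, each with a watch in its die and a new glass laid loosely on the watch. With the fingertips, gently push down the steel knob on top of the press that holds the gold-coloured watch (pale dial, in the blue die) until its glass sits fully home, then let the plunger rise by itself and draw back. The steel watch (dark dial, in the white die) still lacks its gasket: leave its press alone, touch neither watch with the fingers, and do not disturb, pick up or carry anything else on the bench.

Things in the scene. Friction and masses are not known exactly. Their poses are not given: they have to be found in the camera images.
- gold_press: the press to be used: red three-post hand press, base 47 x 62 mm, 108 mm tall, fixed. Origin: centre of its underside; x, roughly towards the robot, points to the two-post side, where the watch is seen. Top plate 44 x 54 mm, 69 to 80 mm up. Vertical plunger at x = 4.5 mm, y = 0: steel knob above the plate, nylon pusher below it over the gold-coloured watch; pusher and die are blue.
- gold_knob (a point): centre of the flat top of the steel knob (13 mm across, 6 mm high), the upper end of that press's plunger; the place to press. It is 108 mm above the bench with the plunger fully up and goes down with the plunger.
- gold_press_plunger (a joint): plunger travel in m: 0 fully up, grows as the knob goes down, 0.020 at its own stop. Spring 400 N/m, friction 1.3 N; let go, it rises to 0.003 to 0.005. Starts at 0 to 0.003. The pusher meets the glass at about 0.008 and the glass is home at about 0.0105, where it stops hard; just before that it takes about 10 N in all. Above 60 N the glass cracks.
- gold_watch: gold-coloured watch case with pale dial, 23 mm across, 7 mm high, 70 g, lying loose, glass up, in a blue nylon die 27.6 mm across under the pusher. Origin: centre of its underside, 22 mm above the bench.
- gold_glass (a joint): how far the glass of the gold-coloured watch has been pressed into its bezel, in metres: 0 as laid on (standing 2.5 mm proud), 0.0025 fully home on its seat; it starts at 0 to 0.0006, needs about 4 N to slide in and stays where it is pressed.
- steel_press: the press to be left alone: red three-post hand press, base 47 x 62 mm, 108 mm tall, fixed. Origin: centre of its underside; x, roughly towards the robot, points to the two-post side, where the watch is seen. Top plate 44 x 54 mm, 69 to 80 mm up. Vertical plunger at x = 4.5 mm, y = 0: steel knob above the plate, nylon pusher below it over the steel watch; pusher and die are white.
- steel_knob (a point): centre of the flat top of the steel knob (13 mm across, 6 mm high), the upper end of that press's plunger; not to be touched. It is 108 mm above the bench with the plunger fully up and goes down with the plunger.
- steel_press_plunger (a joint): plunger travel in m: 0 fully up, grows as the knob goes down, 0.020 at its own stop. Spring 400 N/m, friction 1.3 N; let go, it rises to 0.003 to 0.005. Starts at 0 to 0.003. 
- steel_watch: steel-coloured watch case with dark blue dial, in a white nylon die, otherwise as the gold-coloured one; not to be touched. Origin: centre of its underside.
- steel_glass (a joint): how far the glass of the steel watch has been pressed into its bezel, in metres: 0 as laid on (standing 2.5 mm proud), 0.0025 fully home on its seat; it starts at 0 to 0.0006, needs about 4 N to slide in and stays where it is pressed.
- loupe: black eye loupe, 35 mm across, 39 mm high, loose, standing on the bench. Origin: centre of its underside. A bystander.
- cement_bottle: small red dosing bottle with white nozzle cap, 25 mm across, 74 mm high, loose. Origin: centre of its underside. A bystander.
- spare_die: grey-brown turned press die, 30 mm across, 18 mm high, loose. Origin: centre of its underside. A bystander.
- tweezers: green tweezers, 124 x 12 x 8 mm, lying loose. Origin: under their middle. A bystander.
Not all that is in view belongs to the job. Leave any purple look-alike of the gold_press alone.

How it is judged:
By the outcome, as a careful person would: the job done as asked, in the order asked, and still so for the second after the job is handed in, with the robot touching nothing.
It also fails if it takes over 35 s, if anything falls off the work surface, if the arm or the gripper's body presses on something with over 40 N, if the wrist force passes 120 N, or if a joint passes its speed limit or range.

### The arm

A 6-joint arm with a two-finger parallel gripper is mounted at the origin on a cart in front of the work surface, level with it; the furniture and walls round the work are solid. World frame = base frame: x ahead of the robot, y to its left, z up, the work surface at z = 0. Lengths are in m, angles in rad, forces in N, time in s.
With the tool pointing down it reaches from about 0.3 to 0.875 m from the base axis. Payload 6.4 kg.
Tool frame: the origin (TCP) lies midway between the tips of the shut fingers; the grasp point (between the pads) lies 19 mm behind it; z points along the fingers, y is the direction in which the jaws open and shut (so a half turn about z gives the same grasp; the last joint's range is limited). The gripper opens to 85 mm and grips with 20 to 120 N. Pads are 22 mm wide; open, the fingers measure 114 mm over their backs; the gripper's body (76 mm by 85 mm) begins 54 mm behind the grasp point. The pads swing forward as they close: fully open they stand 13 mm farther back than shut.
Start: joints at [-1.341, 0.181, 1.607, -0, 1.354, -0.206], TCP at [0.243, -0.521, 0.231] pointing down, gripper open.
Joint ranges: [-2.99, 2.99], [-0.89, 2.07], [0.3, 2.58], [-1.14, 4.28], [0, 2.63], [-3.12, 3.12]. Speed limits (rad/s): [2.57, 2.57, 3.01, 3.14, 3.14, 3.14].

### API

Orientations are given as a unit quaternion [w, x, y, z].
In Python, from bench import ctrl, optics, ticket gives the robot as it stands. The module is installed in compiled form; this text tells all that it offers.
- The arm moves only by the tool step_arm, never from a script. Its argument "targets" is text: rows parted by semicolons, each of 6 numbers parted by spaces: the shift along the tool's x, y, z in mm, then the turn, a rotation vector about the tool's x, y, z in rad. In form: dx dy dz rx ry rz; .... A call has 1 to 8 rows; each row is the pose to reach, as a shift and turn from the pose commanded when the call began, along the tool's axes at that moment; what a row does not reach only later rows make up. A row lasts 1/8 s, in which the tool goes at most 62.5 mm and 10.7 degrees, less where a joint would pass 70% of its speed; a pose out of reach is approached as far as the arm can. A call with a gripper value outside its range is refused whole. "grip" is the opening in per cent of the stroke, from 0 (shut) to 100 (fully open), set as the call begins (left out, the last holds). The fingers move at their own pace and stop on an object; the grip force is fixed at half the most. Time passes only in rows, so rows that repeat a pose let the fingers close. It gives the time, the measured TCP pose, the force and the opening at its end, in the units of the state.
- ctrl.get_obs(): the state, without advancing time (a new reading comes with each control period).
- optics.camera(name): name is "scene" or "top"; returns a dict with "image" (384x512x3 uint8, red, green, blue), "mtx" (3x3 intrinsics, pixels), "D" ([k1, k2, p1, p2, k3] as OpenCV has them; the pictures are not rectified), "xyz" and "orientation" of the camera in the world. Camera axes: x right, y up, looking along -z (the intrinsics and any distortion apply to the point x, -y, -z); pixel columns grow to the right and rows downward; lengths in m; the calibration is good to about 2 mm. A picture is of the moment at which its call begins. There is no depth.
- ticket.hand_in(): hands the job in, once; it reports no verdict.
The state is a dict: "time_s": time; "q": joint angles; "dq": joint speeds; "joint_efforts": joint torques, N m; "eef_pos": TCP position; "eef_rot": TCP orientation; "wrist_force": force on the tool from outside, world axes, zero at the start; "torque": the same for the moment, N m; "opening": opening from 0.0 (shut) to 1.0 (fully open).
Only numpy, scipy, OpenCV 4.12 (cv2) and the standard library are available. Lean on these libraries where they do the work, as an engineer would, in place of code of your own. Each camera call takes 0.05 s, during which the arm holds its last target.

## Working session

There is one attempt and no reset: what is moved stays moved. The work goes in short steps, Python scripts to look and compute and a tool call to move; the robot and the scene stay as the last step left them, time stands still between calls to the robot, and variables do not carry over. Pictures are saved under pics/ and viewed, and the job is handed in when it is done.

Besides the shell and the picture viewer there is one more tool, called after "Call:" by a JSON object that holds its "api" and its "payload", one argument or row to a line. step_arm: Moves the arm, as the interface text tells. Its arguments: {"type":"object","properties":{"targets":{"type":"string"},"grip":{"type":"number"}},"required":["targets"]}

```bash
mkdir -p pics && cat > h.py <<'E'
import numpy as np, cv2
from scipy.spatial.transform import Rotation as R
def rot(q): return R.from_quat([q[1],q[2],q[3],q[0]])
def ray(c,uv):
    p=cv2.undistortPoints(np.array([[uv]],float),np.array(c["mtx"]),np.array(c["D"]))[0,0]
    d=rot(c["orientation"]).apply([p[0],-p[1],-1.]); return np.array(c["xyz"]),d
def onz(c,uv,z):
    o,d=ray(c,uv); return o+d*(z-o[2])/d[2]
def proj(c,P):
    p=rot(c["orientation"]).inv().apply(np.array(P)-np.array(c["xyz"])); p=np.array([p[0],-p[1],-p[2]])
    return cv2.projectPoints(p[None],np.zeros(3),np.zeros(3),np.array(c["mtx"]),np.array(c["D"]))[0][0,0]
def tri(c1,u1,c2,u2):
    o1,d1=ray(c1,u1);o2,d2=ray(c2,u2);d1/=np.linalg.norm(d1);d2/=np.linalg.norm(d2)
    s=np.linalg.lstsq(np.c_[d1,-d2],o2-o1,rcond=None)[0]
    a=o1+s[0]*d1;b=o2+s[1]*d2
    return (a+b)/2,np.linalg.norm(a-b)
E
python3 - <<'E'
from bench import ctrl,optics
import cv2,pickle
o=ctrl.get_obs();print(o)
for n in("scene","top"):
    c=optics.camera(n);pickle.dump(c,open(n+".pkl","wb"));print(n,c["xyz"],c["orientation"],c["mtx"],c["D"])
    cv2.imwrite(f"pics/{n}0.png",c["image"][:,:,::-1])
E
```

```text
{'time_s': 0.0, 'q': array([-1.34129297e+00,  1.81563205e-01,  1.60799662e+00, -2.77147992e-05,
        1.35382276e+00, -2.06314997e-01]), 'dq': array([-0.00032516,  0.00010438,  0.00019603,  0.00071316,  0.00098841,
        0.00084647]), 'joint_efforts': array([-3.00511583e-04, -4.44872010e+01, -3.51336944e+01, -3.39882408e-04,
        9.03929496e-03,  3.30775526e-05]), 'eef_pos': array([ 0.2426081 , -0.52069709,  0.23037721]), 'eef_rot': array([-8.94751499e-04,  9.76350557e-01,  2.16191555e-01, -2.39050986e-05]), 'wrist_force': array([-0.56528606,  0.8855171 ,  0.51256455]), 'torque': array([-0.03958152, -0.00290747, -0.00763471]), 'opening': 1.0009931373852858}
scene [ 0.69729701 -1.0212014   0.83798582] [0.88100915 0.46250117 0.05436754 0.08342491] [[484.73477452   0.         255.00256185]
 [  0.         484.73477452 191.12736729]
 [  0.           0.           1.        ]] [-0.11927278  0.          0.          0.          0.        ]
top [0.34365413 0.01622012 1.3224758 ] [-0.69860111 -0.0462643   0.03713705  0.71304765] [[382.55904909   0.         251.40784788]
 [  0.         382.55904909 195.95846818]
 [  0.           0.           1.        ]] [-0.07174525  0.          0.          0.          0.        ]
```

View pics/scene0.png

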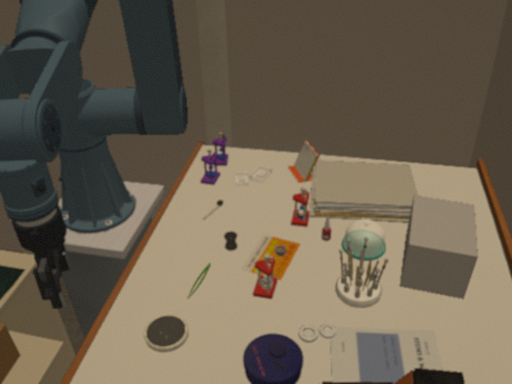

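View pics/top0.png

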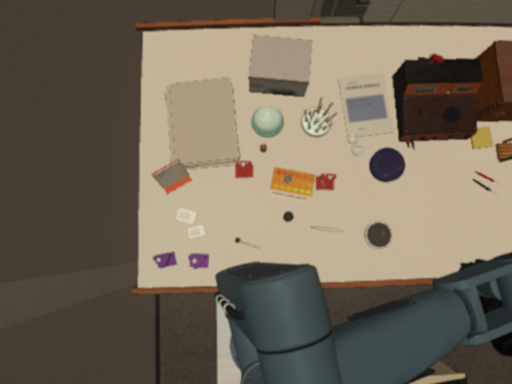

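Candidates: red presses at scene (301,207)/top (244,170) and scene (266,276)/top (326,182). The purple look-alikes are at scene (210,167) and (220,150). I'll enlarge the two red ones.

```bash
python3 - <<'E'
import pickle,cv2,numpy as np
s=pickle.load(open("scene.pkl","rb"))["image"][:,:,::-1];t=pickle.load(open("top.pkl","rb"))["image"][:,:,::-1]
f=lambda im,x,y,w=25:cv2.resize(im[y-w:y+w,x-w:x+w],(300,300),interpolation=cv2.INTER_CUBIC)
a=np.vstack([np.hstack([f(s,301,207),f(s,266,276)]),np.hstack([f(t,244,170,15),f(t,326,182,15)])])
cv2.imwrite("pics/crop0.png",a)
E
```

```text
(no output)
```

View pics/crop0.png

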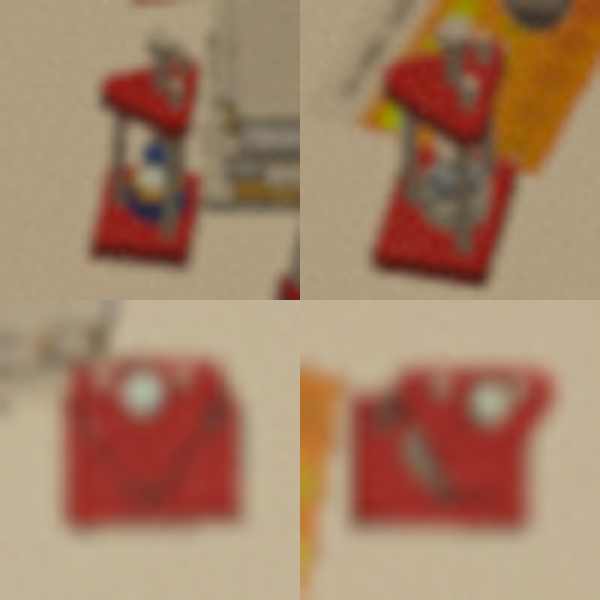

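```bash
python3 - <<'E'
import pickle,cv2,numpy as np
from h import *
S=pickle.load(open("scene.pkl","rb"));T=pickle.load(open("top.pkl","rb"))
t=T["image"].astype(int); 
sub=t[155:180,232:258]
w=np.clip(sub[:,:,1]-70,0,None).astype(float); m=np.zeros_like(w);m[5:14,7:15]=1;
print((sub[3:15,6:17,1]))
ys,xs=np.mgrid[155:180,232:258]; w*=m
ut=((w*xs).sum()/w.sum(),(w*ys).sum()/w.sum());print("top",ut, onz(T,ut,.107))
for z in(.105,.108):
    P=onz(T,ut,z);print(z,P,"scene px",proj(S,P))
s=S["image"][:,:,::-1]
cv2.imwrite("pics/k1.png",cv2.resize(s[180:220,285:325],(600,600),interpolation=cv2.INTER_CUBIC))
# red base bottom & plate in top
hsv=cv2.cvtColor(T["image"],cv2.COLOR_RGB2HSV)
m=(((hsv[...,0]<6)|(hsv[...,0]>172))&(hsv[...,1]>150)).astype(np.uint8)
cs,_=cv2.findContours(m,cv2.RETR_EXTERNAL,cv2.CHAIN_APPROX_NONE)
for c in cs:
    if cv2.contourArea(c)>40: print(cv2.boundingRect(c),cv2.minAreaRect(c))
E
```

```text
[[112 125 160 179 180 178 182 180 179 179 179]
 [112 126 162 174 171 171 173 174 174 174 174]
 [116 128 143 143 143 143 142 144 147 148 149]
 [112 120 114 104 109 114 108 103 114 120 108]
 [101 115  95 100 131 138 123  95  98 107  80]
 [ 87 100  95 127 163 175 152 103  84  85  63]
 [ 63  70  85 129 169 180 155 101  61  60  51]
 [ 51  50  65 107 144 152 126  78  51  48  47]
 [ 54  48  51  71 100 106  84  57  45  50  48]
 [ 61  51  50  52  60  63  54  47  46  49  50]
 [ 58  53  45  46  47  47  48  46  48  48  46]
 [ 52  48  48  49  47  46  48  49  49  46  47]]
top (np.float64(242.57178423236513), np.float64(162.35684647302904)) [0.59802832 0.05696029 0.107     ]
0.105 [0.59844687 0.05702733 0.105     ] scene px [303.18668806 188.33179365]
0.108 [0.59781904 0.05692678 0.108     ] scene px [302.99146412 187.40538746]
(317, 175, 19, 14) ((326.0, 181.5), (13.0, 18.0), 90.0)
(236, 162, 16, 15) ((243.5, 169.0), (15.0, 14.0), 0.0)
(430, 55, 14, 9) ((436.5, 59.0), (8.0, 13.0), 90.0)
```

View pics/k1.png

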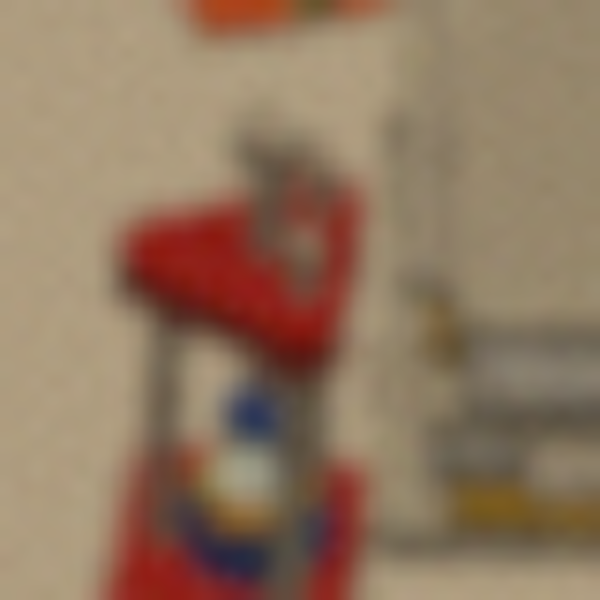

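```bash
python3 - <<'E'
import pickle
from h import *
S=pickle.load(open("scene.pkl","rb"));T=pickle.load(open("top.pkl","rb"))
ut=(242.85,163.65)
for z in(.104,.106,.108):
    P=onz(T,ut,z);print(z,P,proj(S,P))
for us in((302.5,188.),(302.5,189.)): print(tri(S,us,T,ut),onz(S,us,.106))
# base corners front edge
for uv in((235.6,177),(251.8,176.5)): print(onz(T,uv,.0),)
for uv in((317.,181),(335,183)):print(onz(T,uv,.08))
E
```

```text
0.104 [0.59436413 0.05622946 0.104     ] [301.62689233 188.65826007]
0.106 [0.59395261 0.05616379 0.106     ] [301.4981829 188.0414245]
0.108 [0.5935411  0.05609812 0.108     ] [301.3692328  187.42352715]
(array([0.59532076, 0.05648169, 0.10575553]), np.float64(0.002650955152333877)) [0.59657967 0.05681976 0.106     ]
(array([0.59570158, 0.05652254, 0.10258855]), np.float64(0.0021064444500344883)) [0.597142   0.05207433 0.106     ]
[0.56871641 0.08586288 0.        ]
[0.56923251 0.0290543  0.        ]
[ 0.53602401 -0.18560422  0.08      ]
[ 0.52814938 -0.24460825  0.08      ]
```

The gold press is the left column of the crop: scene (301,207), top (244,170). It has a blue pusher, a blue die and a gold case with a pale dial. The press at scene (266,276) has a white die and a dark dial, so I'll leave it alone. The gold knob is at about (0.595, 0.056). I'm shutting the gripper and crossing at z ≈ 0.23.

Call:
{"api": "step_arm", "payload": {
  "targets": "30 -20 0 0 0 0; 65 -43 0 0 0 0; 105 -70 0 0 0 0; 145 -97 0 0 0 0; 185 -123 0 0 0 0; 225 -150 0 0 0 0; 265 -177 0 0 0 0; 300 -200 0 0 0 0",
  "grip": 0
}}

```text
time_s: 1.1
eef_pos: [0.4308, -0.2115, 0.2311]
eef_rot: [-0.0, 0.976, 0.216, -0.0]
wrist_force: [-0.4, -0.4, 0.4]
opening: 0.004
```

```bash
cat > d.py <<'E'
import sys
from h import *
from bench import ctrl
o=ctrl.get_obs();g=np.array([float(a) for a in sys.argv[1:4]])
print(o["time_s"],o["eef_pos"],o["eef_rot"],"F",o["wrist_force"],"op",o["opening"],"q",o["q"])
print("tool shift mm",rot(o["eef_rot"]).inv().apply(g-o["eef_pos"])*1000)
E
python3 d.py .595 .0563 .16
```

```text
1.1 [ 0.43075123 -0.21153779  0.23105535] [-1.89151247e-04  9.76307223e-01  2.16388921e-01 -7.87993942e-05] F [-0.3679603  -0.41522991  0.36571724] op 0.00443344160823849 q [-7.04572249e-01 -3.60470593e-02  1.83854112e+00  1.05542690e-04
  1.33949533e+00  4.29971386e-01]
tool shift mm [ 262.04020379 -173.32747934   71.10641567]
```

Call:
{"api": "step_arm", "payload": {
  "targets": "35 -23 0 0 0 0; 75 -50 0 0 0 0; 115 -76 0 0 0 0; 155 -102 0 0 0 0; 195 -129 10 0 0 0; 230 -152 30 0 0 0; 260 -172 50 0 0 0; 260 -172 60 0 0 0"
}}

```text
time_s: 2.1
eef_pos: [0.593, 0.0546, 0.1693]
eef_rot: [-0.001, 0.976, 0.218, -0.001]
wrist_force: [-0.5, -0.1, 0.5]
opening: -0.0
```

```bash
python3 d.py .595 .0563 .13; python3 - <<'E'
from bench import ctrl,optics
import cv2,pickle,numpy as np
from h import *
o=ctrl.get_obs();v=[]
for n in("scene","top"):
    c=optics.camera(n);pickle.dump(c,open(n+"1.pkl","wb"))
    p=proj(c,o["eef_pos"]);k=proj(c,[.595,.0563,.107]);print(n,p,k)
    x,y=300,185
    if n=="top":x,y=243,165
    w=30
    v.append(cv2.resize(c["image"][y-w:y+w,x-w:x+w,::-1],(390,390),interpolation=cv2.INTER_CUBIC))
cv2.imwrite("pics/c1.png",np.hstack(v))
E
```

```text
2.1 [0.59299535 0.05456075 0.16926202] [-6.05331870e-04  9.76012895e-01  2.17708681e-01 -1.18025003e-03] F [-0.45183668 -0.05045125  0.52954666] op -0.00040799604770230656 q [-1.07591986e-01  2.87709880e-01  1.60834484e+00  4.09273634e-04
  1.24816227e+00  1.02414122e+00]
tool shift mm [ 2.63385512 -0.65588751 39.25789533]
scene [301.91228441 168.29060792] [301.90549359 187.74246179]
top [242.63022995 159.80099064] [242.79130423 163.27086594]
```

View pics/c1.png

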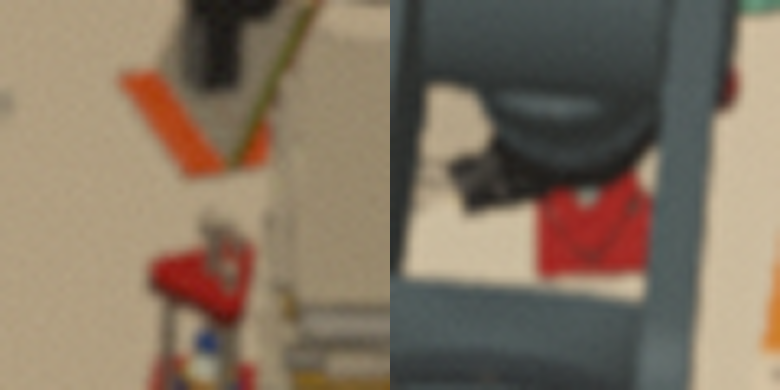

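Call:
{"api": "step_arm", "payload": {
  "targets": "2.5 -0.8 15 0 0 0; 2.5 -0.8 35 0 0 0; 2.5 -0.8 50 0 0 0; 2.5 -0.8 54 0 0 0; 2.5 -0.8 54 0 0 0"
}}

```text
time_s: 2.82
eef_pos: [0.5951, 0.054, 0.1169]
eef_rot: [-0.0, 0.976, 0.216, -0.0]
wrist_force: [0.2, -0.7, 0.1]
opening: -0.002
```

```bash
python3 d.py .595 .0565 .108; python3 - <<'E'
from bench import ctrl,optics
import cv2,pickle,numpy as np
from h import *
o=ctrl.get_obs();v=[]
c=optics.camera("scene");print(proj(c,o["eef_pos"]),proj(c,[.595,.0565,.107]))
x,y,w=302,185,25
cv2.imwrite("pics/c2.png",cv2.resize(c["image"][y-w:y+w,x-w:x+w,::-1],(600,600),interpolation=cv2.INTER_CUBIC))
E
```

```text
2.825 [0.59514506 0.0540137  0.11693521] [-8.91201860e-05  9.76374398e-01  2.16085481e-01 -3.03573487e-04] F [ 0.15969302 -0.65205639  0.08467841] op -0.0021194479403903728 q [-1.07901202e-01  3.53472626e-01  1.63919151e+00 -2.78366284e-05
  1.14956078e+00  1.02729961e+00]
tool shift mm [ 0.92256154 -2.31260163  8.9354082 ]
[301.99160798 185.13940171] [301.91434722 187.70130136]
```

View pics/c2.png

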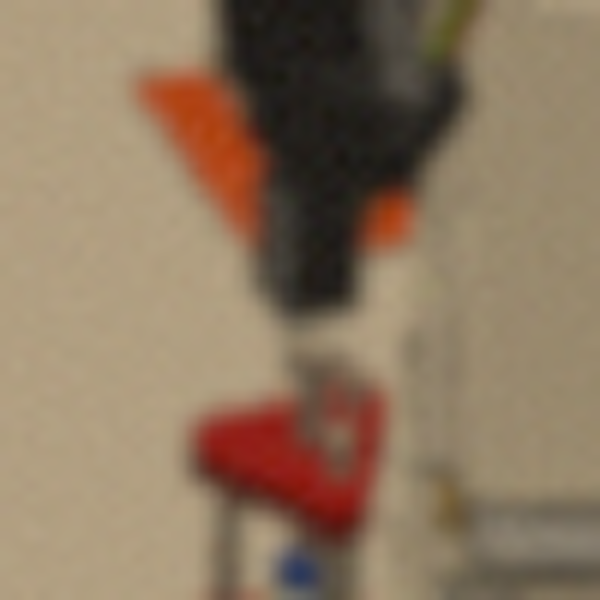

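Call:
{"api": "step_arm", "payload": {
  "targets": "2.2 -1.7 2 0 0 0; 2.2 -1.7 4 0 0 0; 2.2 -1.7 6 0 0 0; 2.2 -1.7 8 0 0 0; 2.2 -1.7 10 0 0 0; 2.2 -1.7 12 0 0 0; 2.2 -1.7 14 0 0 0; 2.2 -1.7 14 0 0 0"
}}

```text
time_s: 3.88
eef_pos: [0.5965, 0.0566, 0.1032]
eef_rot: [-0.0, 0.976, 0.216, -0.0]
wrist_force: [-0.4, 0.3, 0.4]
opening: 0.001
```

```bash
python3 - <<'E'
from bench import ctrl,optics
import cv2,pickle,numpy as np
from h import *
o=ctrl.get_obs();print(o["wrist_force"],o["eef_pos"])
v=[]
for n,x,y,w in(("scene",302,190,20),("top",243,165,20)):
    c=optics.camera(n);print(proj(c,o["eef_pos"]))
    v.append(cv2.resize(c["image"][y-w:y+w,x-w:x+w,::-1],(400,400),interpolation=cv2.INTER_CUBIC))
cv2.imwrite("pics/c3.png",np.hstack(v))
E
```

```text
[-0.40692071  0.34706414  0.3828963 ] [0.59654417 0.05659547 0.1031694 ]
[302.43837436 188.91600506]
[242.73534978 163.04457052]
```

View pics/c3.png

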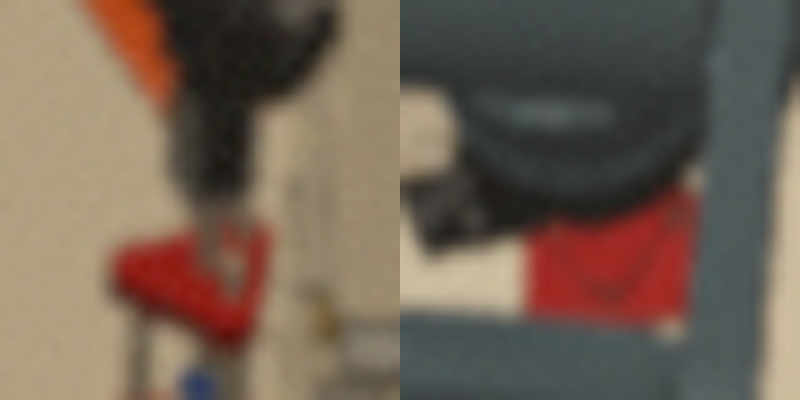

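Call:
{"api": "step_arm", "payload": {
  "targets": "0 0 0.5 0 0 0; 0 0 1 0 0 0; 0 0 1.5 0 0 0; 0 0 2 0 0 0; 0 0 2 0 0 0"
}}

```text
time_s: 4.6
eef_pos: [0.5966, 0.0566, 0.1013]
eef_rot: [0.0, 0.976, 0.216, 0.0]
wrist_force: [-1.3, 0.2, 3.8]
opening: -0.002
```

```bash
cat > b.py <<'E'
from bench import ctrl,optics
import pickle
from h import *
def blue(c):
    im=c["image"].astype(int); r=im[200:214,294:310]; w=np.clip(r[...,2]-r[...,0]-15,0,None).astype(float)
    ys,xs=np.mgrid[200:214,294:310]; return (w*xs).sum()/w.sum(),(w*ys).sum()/w.sum(),w.sum()
if __name__=="__main__":
    print("init",blue(pickle.load(open("scene.pkl","rb"))),blue(pickle.load(open("scene1.pkl","rb"))))
    o=ctrl.get_obs();print(o["time_s"],o["eef_pos"],o["wrist_force"],o["torque"],o["joint_efforts"])
    c=optics.camera("scene");print("now",blue(c))
    print("px/mm z",(proj(c,[.595,.056,.06])-proj(c,[.595,.056,.05]))/10)
    w=20;x,y=302,195
    cv2.imwrite("pics/c4.png",cv2.resize(c["image"][y-w:y+w,x-w:x+w,::-1],(600,600),interpolation=cv2.INTER_CUBIC))
E
python3 b.py
```

```text
init (np.float64(301.5217391304348), np.float64(207.40579710144928), np.float64(69.0)) (np.float64(301.47297297297297), np.float64(207.36486486486487), np.float64(74.0))
4.6 [0.59661838 0.05659666 0.1013423 ] [-1.34392191  0.15664058  3.83411306] [-0.04799214  0.24404551 -0.01244653] [ 2.62973848e-02 -4.83170021e+01 -3.03694296e+01  9.46157333e-02
 -4.49788878e-01 -8.95896501e-04]
now (np.float64(301.48275862068965), np.float64(208.73563218390805), np.float64(87.0))
px/mm z [ 0.01304162 -0.29485751]
```

View pics/c4.png

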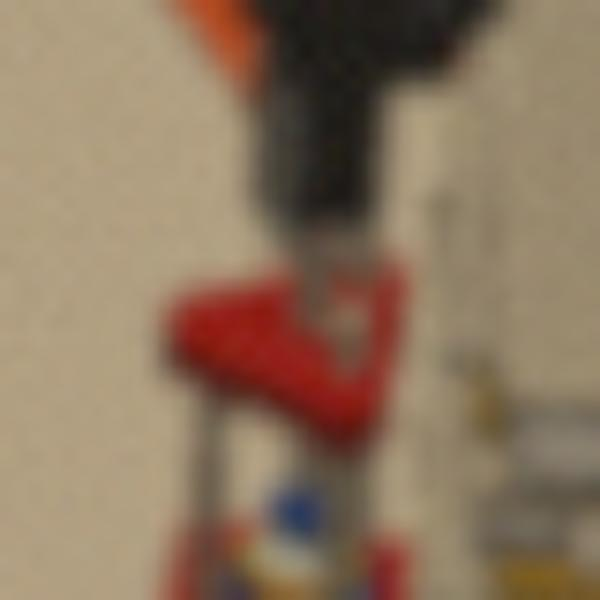

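Call:
{"api": "step_arm", "payload": {
  "targets": "0 0 0.5 0 0 0; 0 0 1 0 0 0; 0 0 1.5 0 0 0; 0 0 2 0 0 0; 0 0 2 0 0 0"
}}

```text
time_s: 5.28
eef_pos: [0.5967, 0.0566, 0.0998]
eef_rot: [0.0, 0.976, 0.216, 0.0]
wrist_force: [-3.4, 1.5, 7.2]
opening: 0.001
```

Call:
{"api": "step_arm", "payload": {
  "targets": "0 0 0.4 0 0 0; 0 0 0.8 0 0 0; 0 0 0.8 0 0 0"
}}

```text
time_s: 5.65
eef_pos: [0.5967, 0.0566, 0.0991]
eef_rot: [0.0, 0.976, 0.216, 0.0]
wrist_force: [-4.1, -0.8, 7.8]
opening: -0.002
```

Call:
{"api": "step_arm", "payload": {
  "targets": "0 0 0.3 0 0 0; 0 0 0.6 0 0 0; 0 0 0.6 0 0 0"
}}

```text
time_s: 6.02
eef_pos: [0.5967, 0.0566, 0.0986]
eef_rot: [0.0, 0.976, 0.216, 0.0]
wrist_force: [-3.9, -1.2, 8.4]
opening: 0.003
```

Call:
{"api": "step_arm", "payload": {
  "targets": "0 0 0.3 0 0 0; 0 0 0.6 0 0 0; 0 0 0.6 0 0 0"
}}

```text
time_s: 6.4
eef_pos: [0.5967, 0.0566, 0.098]
eef_rot: [0.0, 0.976, 0.216, 0.0]
wrist_force: [-4.6, -0.8, 9.3]
opening: 0.001
```

Call:
{"api": "step_arm", "payload": {
  "targets": "0 0 0.3 0 0 0; 0 0 0.6 0 0 0; 0 0 0.6 0 0 0"
}}

```text
time_s: 6.78
eef_pos: [0.5967, 0.0566, 0.0978]
eef_rot: [0.0, 0.976, 0.216, 0.0]
wrist_force: [-5.3, -0.1, 10.7]
opening: 0.0
```

Call:
{"api": "step_arm", "payload": {
  "targets": "0 0 0.2 0 0 0; 0 0 0.4 0 0 0; 0 0 0.4 0 0 0"
}}

```text
time_s: 7.15
eef_pos: [0.5968, 0.0566, 0.0978]
eef_rot: [0.0, 0.976, 0.216, 0.0]
wrist_force: [-6.6, -0.2, 13.6]
opening: 0.001
```

Call:
{"api": "step_arm", "payload": {
  "targets": "0 0 0.3 0 0 0; 0 0 0.6 0 0 0; 0 0 0.6 0 0 0"
}}

```text
time_s: 7.52
eef_pos: [0.5968, 0.0566, 0.0977]
eef_rot: [0.0, 0.976, 0.216, 0.0]
wrist_force: [-7.3, -1.1, 16.7]
opening: 0.004
```

Call:
{"api": "step_arm", "payload": {
  "targets": "0 0 0.3 0 0 0; 0 0 0.6 0 0 0; 0 0 0.6 0 0 0"
}}

```text
time_s: 7.9
eef_pos: [0.5969, 0.0566, 0.0977]
eef_rot: [0.0, 0.976, 0.216, 0.0]
wrist_force: [-10.8, 0.4, 21.2]
opening: 0.001
```

There is a hard stop at z ≈ 0.0977 (travel ≈ 0.0103 m): the force climbed from 10 to 21 N with no further motion. I'm raising the tool now.

Call:
{"api": "step_arm", "payload": {
  "targets": "0 0 -2 0 0 0; 0 0 -4 0 0 0; 0 0 -7 0 0 0; 0 0 -11 0 0 0; 0 0 -18 0 0 0; 0 0 -35 0 0 0; 0 0 -60 0 0 0; 0 0 -85 0 0 0"
}}

```text
time_s: 8.9
eef_pos: [0.5968, 0.0566, 0.182]
eef_rot: [0.0, 0.976, 0.216, 0.0]
wrist_force: [0.4, -0.3, -0.3]
opening: 0.002
```

Call:
{"api": "step_arm", "payload": {
  "targets": "-20 13 -10 0 0 0; -50 33 -15 0 0 0; -85 56 -15 0 0 0; -120 80 -15 0 0 0; -150 100 -15 0 0 0; -175 117 -15 0 0 0; -180 120 -15 0 0 0; -180 120 -15 0 0 0"
}}

```text
time_s: 9.9
eef_pos: [0.4844, -0.1282, 0.1958]
eef_rot: [0.0, 0.976, 0.216, 0.001]
wrist_force: [-0.0, 0.6, 0.0]
opening: -0.004
```

```bash
python3 b.py; python3 - <<'E'
from bench import optics
import cv2
from h import *
c=optics.camera("scene")
a=cv2.resize(c["image"][182:222,282:322,::-1],(384,384),interpolation=cv2.INTER_CUBIC)
cv2.imwrite("pics/c5.png",np.hstack([c["image"][:,100:490,::-1],a]))
E
```

```text
init (np.float64(301.5217391304348), np.float64(207.40579710144928), np.float64(69.0)) (np.float64(301.47297297297297), np.float64(207.36486486486487), np.float64(74.0))
9.9 [ 0.48438422 -0.12815664  0.19584445] [-0.02059513  0.59088886  0.00350549] [ 0.05240229  0.01676001 -0.0546227 ] [-7.62137622e-01 -3.64827096e+01 -3.36789572e+01 -8.94121430e-02
  9.60986683e-03 -7.47032720e-02]
now (np.float64(301.4594594594595), np.float64(207.71621621621622), np.float64(74.0))
px/mm z [ 0.01304162 -0.29485751]
```

View pics/c5.png

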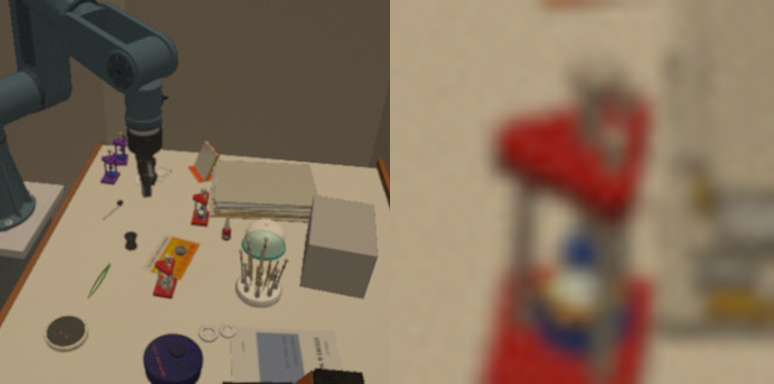

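The arm has drawn back to the left of the press. The plunger has risen again (blue pusher row 207.7, against 207.4 at the start and 208.7 when partly pressed), and nothing else appears moved.

```bash
python3 -c "
from bench import ticket
print(ticket.hand_in())"
```

```text
the job is handed in; nothing more can be done
None
```

I pressed the gold-watch press (blue die) with the shut fingertips, let its plunger rise by itself, drew the arm back and handed the job in at about 10 s.

- **Glass home:** the knob came to a hard stop at a height of about 97.7 mm, which is about 10.3 mm of travel. The vertical force then rose from 10 to 21 N with almost no further movement, so I take the glass to be fully home. This stays well under the 60 N at which it cracks. I had no direct reading of the glass itself; the pictures are too coarse to show it.
- **Plunger and tool:** the last picture shows the plunger back up, about 1 mm below where it started. The wrist force is near zero, and the tool is clear of everything.
- **Rest of the bench:** I did not go near the steel press or the purple look-alikes. By eye, nothing else on the bench has moved.

Three things did not match what I expected:
- **Sideways force:** it built up to about 11 N at full press, probably friction at the knob.
- **First touch:** the wrist force still read near zero about 2 mm after I expected contact, then became plausible.
- **Press direction:** in the pictures the two-post side seems to face away from the robot, not towards it as described. I aimed at the knob as I measured it.

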